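# Put the kickstand down and hold the frame plumb

### The arm

A 6-joint arm with a two-finger parallel gripper is mounted at the origin on the work surface. World frame = base frame: x ahead of the robot, y to its left, z up, the work surface at z = 0. Lengths are in m, angles in rad, forces in N, time in s.
With the tool pointing down it reaches from about 0.275 to 0.825 m from the base axis. Payload 4.9 kg.
Tool frame: the origin (TCP) lies on the centre line of the jaws, within the pads' length; the fingertips stand 8 mm ahead of it and the grasp point (between the pads) lies 11 mm behind it (ctrl.tip_extent is the distance from the TCP to the fingertips, in m); z points along the fingers, y is the line along which they close (so a half turn about z gives the same grasp; the last joint's range is limited). The gripper opens to 85 mm and grips with 20 to 120 N. Pads are 22 mm wide; open, the fingers measure 114 mm over their backs; the gripper's body (76 mm by 85 mm) begins 54 mm behind the grasp point. The pads swing forward as they close: fully open they stand 13 mm farther back than shut.
Start: joints at [-1.33, 0.326, -0.193, 1.052, 0, 1.437], TCP at [0.201, -0.512, 0.239] pointing down, gripper open.
Joint ranges: [-2.65, 2.65], [-0.97, 1.79], [-1.3, 1.35], [-1.93, 2.1], [-1.47, 1.37], [-3.14, 3.14]. Speed limits (rad/s): [2.57, 2.57, 3.14, 3.14, 3.14, 3.14].

### API

Orientations are given as a 3x3 rotation matrix whose columns are the frame's x, y, z axes.
In Python, from bench import ctrl gives the robot as it stands.
- The arm moves only by the shell command python3 steer.py 'ROWS' [OPENING] [FORCE]. ROWS is a JSON list of rows, 1 to 8 of them, each of 6 numbers: dx, dy, dz in m, then a rotation vector rx, ry, rz in rad; each row shifts and turns the commanded pose from where the row before left it, along the tool's axes as they then stand; what a row does not reach is not made up. A row lasts 1/10 s, in which the tool goes at most 0.05 m and 0.15 rad, less where a joint would pass 70% of its speed; a pose out of reach is approached as far as the arm can. OPENING is the finger opening in m, set as the command begins (- or left out keeps the last). The fingers move at their own pace and stop on an object; FORCE is the grip in N (left out, the last holds). Time passes only in rows, so rows that do not move let the fingers close. It prints the time, the measured TCP pose, the force, the opening and the grip force at its end. Input that does not fit is refused with a message, and nothing moves.
- ctrl.state(): the state, without advancing time (a new reading comes with each control period).
- ctrl.capture(name): name is "side" or "top"; returns a dict with "image" (420x560x3 uint8, red, green, blue), "camera_matrix" (3x3 intrinsics, pixels), "xyz" and "attitude" of the camera in the world. Camera axes: x right, y up, looking along -z (the intrinsics and any distortion apply to the point x, -y, -z); pixel columns grow to the right and rows downward; lengths in m; the calibration is good to about 2 mm. A picture is of the moment at which its call begins. There is no depth.
- ctrl.hand_in(): hands the job in; it is judged then, once.
The state is a dict: "time": time; "q": joint angles; "qd": joint speeds; "effort": joint torques, N m; "position": TCP position; "orientation": TCP orientation; "ft_force": force on the tool from outside, world axes, zero at the start; "ft_torque": the same for the moment, N m; "grip_width": finger opening in m; "grasp_force": force on a finger pad.
Only numpy, scipy, OpenCV 4.12 (cv2) and the standard library are available. Lean on these libraries where they do the work, as an engineer would, in place of code of your own. Each camera call takes 0.05 s, during which the arm holds its last target. There are 200 camera calls.

### The job

First take the round black rubber pad out of the blue parts bin and set it flat, centred on the yellow spot of the grey fixture. Then flip the kickstand of the red bicycle frame stub over centre, so that it stays fully down. Last, take the frame by the top of its seat tube, raise it until it stands upright over the fixture and keep holding it there by the seat tube: the program finishes while holding, because the frame tips over again if let go; leave the other things on the bench where they are.

Things in the scene. Friction and masses are not known exactly. Their poses are not given: they have to be found in the camera images.
- fixture: Grey plate fixed to the bench, x -130..130, y -115..125, z 0..12 mm from this origin (on the bench). Two dark blocks at x = -75 and 105 mm, up to z = 62 mm, carry a shaft along x at y = 0, z = 45 mm: the frame's lean axis. A black rubber stop (24 mm across, z to 72 mm) stands at x = 30, y = -83 mm. The yellow spot is on the +y side; the frame leans to the -y side.
- pad_spot (a point): Centre of the painted yellow spot, 44 mm across, on the plate's upper face (12 mm above the bench), at fixture x = -15, y = 80 mm; axes as the fixture. With the stand down and the frame upright the foot hangs about 5 mm above a pad lying here. At the start the frame, up to 280 mm high, is beside it on the -y side: the gripper has room with its fingers closing along fixture x.
- frame (a joint): Lean of the red frame stub (0.9 kg: hub, dark brake drum, seat tube) about the lean axis, rad: 0 = upright, negative = towards fixture -y, range -0.42..0.15. It starts on the rubber stop at -0.42 and falls back there whenever let go. About 1 N sideways at the seat tube's top holds it upright, 2 to 4 N lift it off the stop. With the stand down its foot lands on the pad at about 0.08.
- seat_tube: Red upright tube at the top of the frame, 28 mm diameter, 83 mm long, a steel collar near its foot. Origin at the centre of its lower end, 175 mm from the lean axis; z along the tube to its free upper end, x along the lean axis (fixture x).
- tube_grip (a point): Point on the seat tube's axis 20 mm below its upper end, 238 mm from the lean axis, above fixture x = 30 mm: where to grip it, fingers closing along the lean axis (fixture x). Axes as seat_tube.
- kickstand (a joint): Steel kickstand on the frame's +y side, rad: 0 = up (leg along fixture -x), 1.6 = fully down (leg along the frame's own -z). A spring holds it up (about 3 N near the tip), passes dead centre at 0.7 to 0.85, then throws it down. Closed fingertips can push it down from above, following its arc about the pivot in the plane of the leaning frame; fingers closed along fixture y keep clear of the frame.
- stand_pivot (a point): Centre of the kickstand's pivot: fixture x = -20 mm, and in the frame's plane 110 mm from the lean axis, 50 mm to the frame's +y side. Axes turn with the kickstand: its leg points along its own -x, its y is the frame's y.
- stand_tip (a point): Centre of the kickstand's black rubber foot (18 mm thick): 111 mm to -x and 30 mm to +y of stand_pivot in the kickstand's axes. The leg is a straight round bar of 14 mm diameter from near the pivot to the foot. Axes as stand_pivot.
- bin: Blue open bin, 120 (x) x 335 (y) x 36 mm, fixed to the bench, walls, floor and dividers 4 mm thick, two dividers make three compartments in a row along y (centres at y = -110, 0, 110 mm, each about 106 x 112 mm inside). Origin under its centre.
- pad: Black rubber disc, 40 mm diameter, 18 mm high, 40 g, lying flat in one of the three compartments; origin at the centre of its underside.
- collar: Brass ring, 42 mm across, 16 mm high, in another compartment of the bin: leave it. Origin under its centre.
- block: White plastic block 35 x 35 x 18 mm in another compartment: leave it. Origin under its centre.
- oil_can: Green can, 54 mm across, 130 mm high, standing on the bench: leave it. Origin under its centre.
- wrench: Steel wrench, some 180 mm long, lying on the bench: leave it.
- mug: Blue mug, 76 mm across, 85 mm high: leave it. Origin under its centre.
- screwdriver: Screwdriver lying on the bench: leave it.

How it is judged:
On the way, in this order (a step that is already met when the one before it is completed fails the run):
1. the pad lies flat on the yellow spot, let go, its centre within 12 mm of the spot's (horizontal distance between pad and pad_spot below 0.012 m and z of pad in the frame of fixture below 0.016 m and angle between pad's own z axis and vertical below 0.15 rad and contact force between the fingers and pad below 0.1 N), for 0.2 s.
2. the kickstand is fully down (joint above 1.45 rad) (value of joint kickstand above 1.45 rad), for 0.2 s.
At the end, for the whole second after the job is handed in: The pad lies flat on the fixture within 12 mm of the yellow spot's centre, not touched by the fingers; the kickstand is fully down (above 1.45 rad); the frame is upright within 0.07 rad (4 degrees) and still, held by the robot's fingers on the seat tube (more than 0.3 N) (all of step 1 and value of joint kickstand above 1.45 rad and value of joint frame between -0.07 and 0.07 rad and velocity of joint frame between -0.1 and 0.1 rad/s and contact force between the fingers and seat_tube above 0.3 N and linear speed of pad below 0.02 m/s); the arm keeps its last pose, push and grip.
It fails at once if another thing in the bin or on the bench is moved more than 40 mm (distance of any of collar, block, oil_can, wrench, mug, screwdriver from where it was at the start of the episode above 0.04 m).
It also fails if it takes over 72 s, if anything falls off the work surface, if the arm or the gripper's body presses on something with over 40 N, if the wrist force passes 120 N, or if a joint passes its speed limit or range.

## Working session

There is one attempt and no reset: what is moved stays moved. The work goes in short steps, Python scripts to look and compute and a shell command to move; the robot and the scene stay as the last step left them, time stands still between calls to the robot, and variables do not carry over. Pictures are saved under pics/ and viewed, at most 10 in all, crops included, and the job is handed in when it is done.

```bash
ls; mkdir -p pics; python3 - <<'E'
from bench import ctrl
import cv2,pickle
for n in("top","side"):
    c=ctrl.capture(n); cv2.imwrite(f"pics/{n}0.png",c["image"][:,:,::-1]); pickle.dump(c,open(f"{n}0.pkl","wb"))
    print(n,c["camera_matrix"],c["xyz"],c["attitude"],c.keys())
s=ctrl.state();print(s["time"],s["position"],s["orientation"])
E
```

```text
bench.py
pics
steer.py
top [[391.91776328   0.         282.99545769]
 [  0.         391.91776328 209.96783234]
 [  0.           0.           1.        ]] [ 0.44720308 -0.02287803  1.14958289] [[ 0.0189177   0.99611388 -0.08601892]
 [-0.99960919  0.02061457  0.01888136]
 [ 0.02058123  0.08562811  0.99611457]] dict_keys(['image', 'camera_matrix', 'xyz', 'attitude'])
side [[385.43226434   0.         274.28220781]
 [  0.         385.43226434 208.14749908]
 [  0.           0.           1.        ]] [ 0.25894049 -1.01523814  0.78726959] [[ 0.95821407  0.16382595 -0.23449275]
 [-0.28490966  0.47339986 -0.83349809]
 [-0.02553979  0.86547885  0.500294  ]] dict_keys(['image', 'camera_matrix', 'xyz', 'attitude'])
0.1 [ 0.20124206 -0.51132334  0.23859896] [[ 9.30586160e-01  3.66072778e-01 -3.45794824e-04]
 [ 3.66072876e-01 -9.30585013e-01  1.47757993e-03]
 [ 2.19110309e-04 -1.50160154e-03 -9.99998849e-01]]
```
View pics/top0.png

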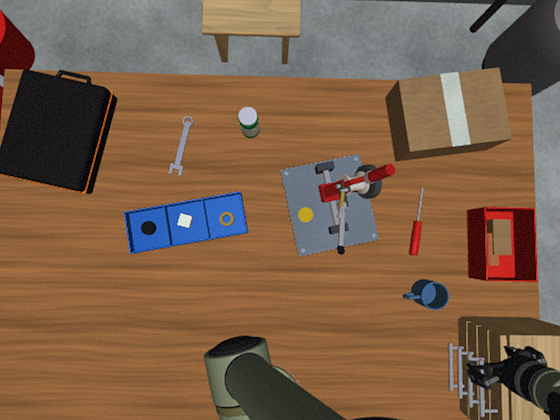

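View pics/side0.png

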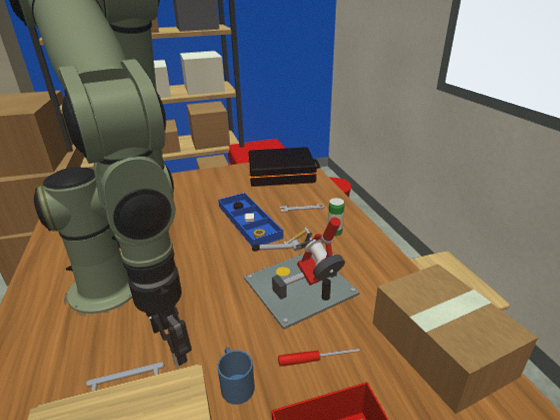

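The top view shows the pad at about (148,228), the yellow spot at (306,214) and the plate's corners near (282,170), (358,154), (380,239) and (302,256). The kickstand tip is at (341,250) and the tube top at (392,170). In the side view the tube top is at (333,224).

```bash
cat > h.py <<'E'
import numpy as np,cv2,pickle
from scipy.optimize import least_squares
def ray(c,u,v):
    d=np.linalg.solve(c["camera_matrix"],[u,v,1.]); return c["attitude"]@(d*[1,-1,-1])
def onz(c,u,v,z):
    d=ray(c,u,v); p=np.array(c["xyz"]); return p+d*(z-p[2])/d[2]
def proj(c,P):
    q=(np.atleast_2d(P)-c["xyz"])@c["attitude"]; q=q*[1,-1,-1]; q=q@c["camera_matrix"].T; return q[:,:2]/q[:,2:]
def blob(m,roi=None):
    m=m.astype(np.uint8)
    if roi: z=np.zeros_like(m);a,b,x,y=roi;z[b:y,a:x]=m[b:y,a:x];m=z
    n,l,s,ce=cv2.connectedComponentsWithStats(m); i=1+np.argmax(s[1:,4]); return ce[i],s[i,4],l==i
E
python3 - <<'E'
from h import *
t=pickle.load(open("top0.pkl","rb"));s=pickle.load(open("side0.pkl","rb"))
for n,c,rp,ry,rf in(("top",t,(135,215,162,242),(295,203,318,226),(270,145,390,265)),("side",s,(230,200,246,212),(272,264,294,280),None)):
    im=c["image"];h=cv2.cvtColor(im,cv2.COLOR_RGB2HSV)
    y,a,_=blob((h[...,0]>18)&(h[...,0]<35)&(h[...,1]>150)&(h[...,2]>110),ry)
    p,b,_=blob(im.max(2)<50,rp)
    print(n,"spot",y,a,onz(c,*y,.012),"pad",p,b,onz(c,*p,.022),onz(c,*p,.013))
    if rf:
        _,a,m=blob((h[...,1]<70)&(h[...,2]>60)&(h[...,2]<200),rf)
        k=max(cv2.findContours(m.astype(np.uint8),0,1)[0],key=cv2.contourArea)
        P=np.array([onz(c,*q[0],.012)[:2] for q in k],np.float32); r=cv2.minAreaRect(P);print(a,r,cv2.boxPoints(r))
        # bin
        m=(h[...,0]>100)&(h[...,0]<130)&(h[...,1]>120)&(h[...,2]>60)
        _,a,m=blob(m,(110,180,260,265));k=max(cv2.findContours(m.astype(np.uint8),0,1)[0],key=cv2.contourArea)
        P=np.array([onz(c,*q[0],.036)[:2] for q in k],np.float32); r=cv2.minAreaRect(P);print(a,r)
big=cv2.resize(t["image"][140:265,265:400],None,fx=5,fy=5,interpolation=cv2.INTER_CUBIC)[:600]
cv2.imwrite("pics/t1.png",big[:,:,::-1])
big=cv2.resize(s["image"][190:330,220:370],None,fx=4,fy=4,interpolation=cv2.INTER_CUBIC)
cv2.imwrite("pics/s1.png",big[:,:,::-1])
E
```

```text
top spot [305.24375 214.3625 ] 160 [ 0.53392699 -0.1095276   0.012     ] pad [148.36170213 227.60283688] 141 [0.48605494 0.33943798 0.022     ] [0.48636505 0.34232987 0.013     ]
6450 ((0.5708897113800049, -0.2010086178779602), (0.2605467736721039, 0.28598734736442566), 13.079717636108398) [[ 0.41163576 -0.09120647]
 [ 0.4763565  -0.3697742 ]
 [ 0.73014367 -0.31081077]
 [ 0.6654229  -0.03224304]]
4457 ((0.5036917924880981, 0.2314191460609436), (0.11978555470705032, 0.33487799763679504), 11.360505104064941)
side spot [282.56842105 271.09473684] 95 [ 0.53459606 -0.10974524  0.012     ] pad [237.55555556 205.4       ] 45 [0.4836156 0.329527  0.022    ] [0.48625791 0.3453422  0.013     ]
```

View pics/t1.png

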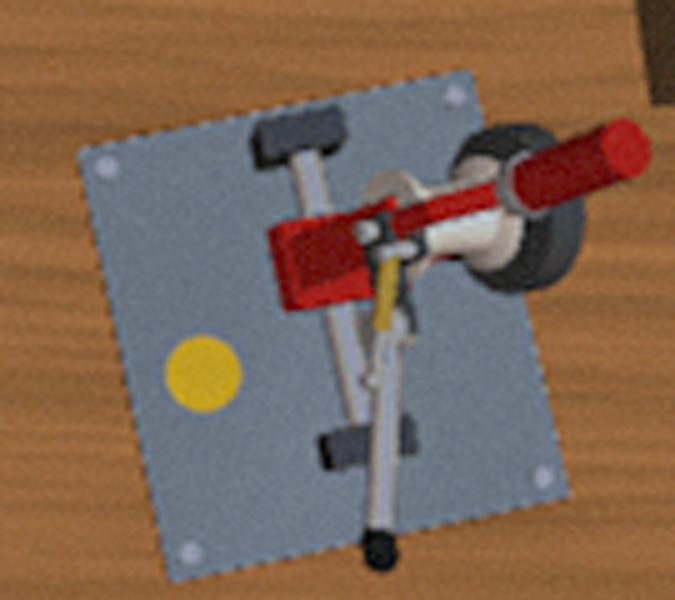

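View pics/s1.png

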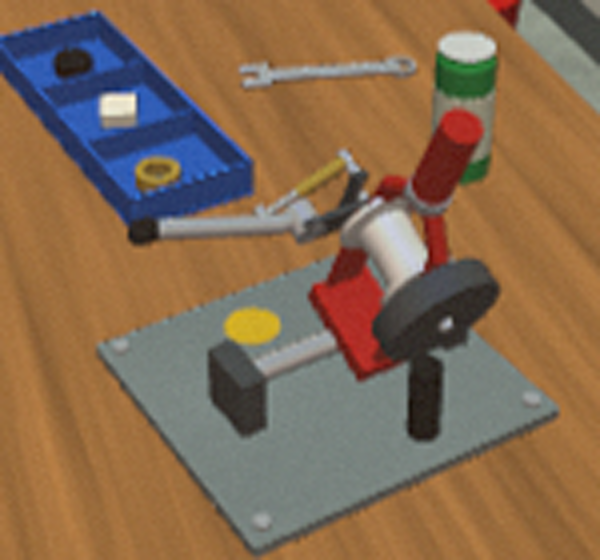

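Crop 1 (5x): the plate's corners are at (78,150), (473,70), (570,497) and (172,582), the stand tip at (380,550) and the tube top at (627,147). In the 4x side crop, the tip is at (144,230), the tube top at (462,129) and the plate's corners at (98,350), (555,408) and (258,550).

```bash
cat >> h.py <<'E'
def fx(p,P):  # fixture->world
    x,y,w=p; c,s=np.cos(w),np.sin(w); return np.atleast_2d(P)@np.array([[c,-s,0],[s,c,0],[0,0,1]]).T+[x,y,0]
def fr(P,a):  # frame coords -> fixture
    P=np.atleast_2d(P); return np.stack([P[:,0],P[:,1]*np.cos(a)+P[:,2]*np.sin(a),.045-P[:,1]*np.sin(a)+P[:,2]*np.cos(a)],1)
def ks(P,k): # kickstand local -> frame (leg -x to -z)
    P=np.atleast_2d(P); c,s=np.cos(k),np.sin(k); return np.stack([-.02+P[:,0]*c-P[:,2]*s,.05+P[:,1],.11+P[:,0]*s+P[:,2]*c],1)
E
python3 - <<'E'
from h import *
t=pickle.load(open("top0.pkl","rb"));s=pickle.load(open("side0.pkl","rb"))
a=-.42
tip=fr(ks([-.111,.03,0],0),a)[0];top=fr([.03,0,.258],a)[0]
A=[.130,.125,.012],[.13,-.115,.012],[-.13,-.115,.012],[-.13,.125,.012],[-.015,.08,.012],tip,top
T=(np.array([(78,150),(473,70),(570,497),(172,582),(204,374),(380,550),(627,147)])+.5)/5-.5+[265,140]
B=[-.13,.125,.012],[.13,-.115,.012],[-.13,-.115,.012],[-.015,.08,.012],tip,top
S=(np.array([(98,350),(557,408),(258,552),(253,326),(144,230),(462,129)])+.5)/4-.5+[220,190]
f=lambda p:np.r_[(proj(t,fx(p,A))-T).ravel(),(proj(s,fx(p,B))-S).ravel()]
r=least_squares(f,[.57,-.2,.22],loss='soft_l1');print(r.x,np.round(f(r.x).reshape(-1,2),1).tolist())
p=r.x
print("spot",fx(p,[-.015,.08,.012]),"grip",fx(p,fr([.03,0,.238],a)),fx(p,fr([.03,0,.238],0)),"tip",fx(p,tip))
# pad: project disc
def disc(c,x,y):
    th=np.linspace(0,2*np.pi,40)
    pts=np.array([[x+.02*np.cos(q),y+.02*np.sin(q),z] for q in th for z in(.004,.022)])
    m=np.zeros((420*8,560*8),np.uint8);cv2.fillConvexPoly(m,cv2.convexHull(np.round(proj(c,pts)*8+4).astype(np.int32)),1)
    y,x=np.nonzero(m);return np.array([x.mean()/8-.5,y.mean()/8-.5])
g=lambda q:np.r_[disc(t,*q)-[148.36,227.60],.5*(disc(s,*q)-[237.56,205.4])]
r=least_squares(g,[.486,.341],diff_step=.01);print("pad",r.x,g(r.x))
E
```

```text
[ 0.56763016 -0.18481153  0.22888904] [[-0.1, -0.5], [0.1, -0.9], [0.7, -0.2], [-0.2, 0.1], [0.1, -0.4], [0.5, 0.8], [0.5, -0.2], [-0.8, -1.5], [1.1, -0.4], [-1.1, -1.0], [-0.2, 0.1], [-1.1, 0.7], [0.1, -1.0]]
spot [[ 0.53486972 -0.11030144  0.012     ]] grip [[ 0.61886727 -0.27252057  0.26231517]] [[ 0.59684773 -0.17800466  0.283     ]] tip [[ 0.43364979 -0.18707671  0.17806062]]
pad [0.48635136 0.34219372] [-0.03679393  0.01258948  0.07542261  0.19488289]
```

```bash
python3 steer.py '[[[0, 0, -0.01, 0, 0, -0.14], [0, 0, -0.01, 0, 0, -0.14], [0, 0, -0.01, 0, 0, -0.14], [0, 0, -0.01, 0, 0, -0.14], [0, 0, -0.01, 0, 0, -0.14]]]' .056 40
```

```text
refused: ROWS must be a list of rows, each a list of 6 numbers. Nothing was moved.
```

The error is about the shape of the input: a list of rows, each a list of 6 numbers. Fixing that and sending the same move.

```bash
python3 steer.py '[[0, 0, -0.01, 0, 0, -0.14], [0, 0, -0.01, 0, 0, -0.14], [0, 0, -0.01, 0, 0, -0.14], [0, 0, -0.01, 0, 0, -0.14], [0, 0, -0.01, 0, 0, -0.14]]' .056 40
python3 steer.py '[[0, 0, -0.01, 0, 0, -0.14], [0, 0, -0.01, 0, 0, -0.14], [0, 0, -0.01, 0, 0, -0.14], [0, 0, -0.01, 0, 0, -0.14], [0, 0, -0.01, 0, 0, -0.14], [0, 0, 0, 0, 0, 0]]'
python3 steer.py '[[0.0324, 0.0188, 0, 0, 0, 0], [0.0324, 0.0188, 0, 0, 0, 0], [0.0324, 0.0188, 0, 0, 0, 0], [0.0324, 0.0188, 0, 0, 0, 0], [0.0324, 0.0188, 0, 0, 0, 0], [0.0324, 0.0188, 0, 0, 0, 0], [0.0324, 0.0188, 0, 0, 0, 0], [0.0324, 0.0188, 0, 0, 0, 0]]'
python3 steer.py '[[0.0324, 0.0188, 0, 0, 0, 0], [0.0324, 0.0188, 0, 0, 0, 0], [0.0324, 0.0188, 0, 0, 0, 0], [0.0324, 0.0188, 0, 0, 0, 0], [0.0324, 0.0188, 0, 0, 0, 0], [0.0324, 0.0188, 0, 0, 0, 0], [0.0324, 0.0188, 0, 0, 0, 0], [0.0324, 0.0188, 0, 0, 0, 0]]'
python3 steer.py '[[0.0324, 0.0188, 0, 0, 0, 0], [0.0324, 0.0188, 0, 0, 0, 0], [0.0324, 0.0188, 0, 0, 0, 0], [0.0324, 0.0188, 0, 0, 0, 0], [0.0324, 0.0188, 0, 0, 0, 0], [0.0324, 0.0188, 0, 0, 0, 0], [0.0324, 0.0188, 0, 0, 0, 0], [0.0324, 0.0188, 0, 0, 0, 0]]'
python3 steer.py '[[0, 0, 0, 0, 0, 0], [0, 0, 0, 0, 0, 0]]'
cat >> h.py <<'E'
def go(P,yaw=None,R=None):  # tool-axis shift to world P and rotvec to R (down, y heading yaw)
    from bench import ctrl
    from scipy.spatial.transform import Rotation as Q
    s=ctrl.state(); O=np.array(s["orientation"])
    if yaw is not None: c,n=np.cos(yaw),np.sin(yaw); R=np.array([[-n,c,0],[c,n,0],[0,0,-1]])
    print("t",round(s["time"],2),"pos",np.round(s["position"],4),"shift",np.round(O.T@(np.array(P)-s["position"]),4),"rot",np.round(Q.from_matrix(O.T@R).as_rotvec(),4) if R is not None else "", "w",np.round(s["grip_width"],4),np.round(s["grasp_force"],2),"ft",np.round(s["ft_force"],2),"q",np.round(s["q"],2))
E
python3 -c "
from h import *
go([.4864,.342,.014],.2)"
```

```text
time: 0.6
position: [0.2013, -0.5115, 0.2892]
orientation: [[0.471, 0.882, -0.0], [0.882, -0.471, 0.001], [0.001, -0.001, -1.0]]
ft_force: [-0.2, -0.5, 0.4]
grip_width: 0.0559
grasp_force: 0.0
time: 1.2
position: [0.2015, -0.5123, 0.3402]
orientation: [[-0.202, 0.979, 0.0], [0.979, 0.202, -0.002], [-0.002, 0.0, -1.0]]
ft_force: [0.5, 0.3, 0.5]
grip_width: 0.0563
grasp_force: 0.0
time: 2.0
position: [0.2961, -0.2258, 0.3386]
orientation: [[-0.199, 0.98, -0.0], [0.98, 0.199, 0.001], [0.001, -0.0, -1.0]]
ft_force: [1.0, -0.3, -0.5]
grip_width: 0.0561
grasp_force: 0.0
time: 2.8
position: [0.3907, 0.0584, 0.3387]
orientation: [[-0.199, 0.98, -0.001], [0.98, 0.199, -0.0], [0.0, -0.001, -1.0]]
ft_force: [0.7, -1.2, -0.2]
grip_width: 0.0556
grasp_force: 0.0
time: 3.6
position: [0.4857, 0.3425, 0.3382]
orientation: [[-0.199, 0.98, -0.001], [0.98, 0.199, -0.001], [-0.001, -0.001, -1.0]]
ft_force: [1.3, -0.9, 0.1]
grip_width: 0.0559
grasp_force: 0.0
time: 3.8
position: [0.4852, 0.3413, 0.3378]
orientation: [[-0.202, 0.979, -0.002], [0.979, 0.202, -0.001], [-0.001, -0.002, -1.0]]
ft_force: [-0.5, 0.1, 0.4]
grip_width: 0.0558
grasp_force: 0.0
t 3.8 pos [0.4852 0.3413 0.3378] shift [0.0008 0.0021 0.3238] rot [-0.0024  0.001   0.0031] w 0.0558 0.0 ft [-0.46  0.13  0.44] q [ 0.49  0.37  0.12  1.32 -0.    1.86]
```

```bash
python3 steer.py '[[0.0004, 0.001, 0.045, 0, 0, 0], [0.0004, 0.001, 0.045, 0, 0, 0], [0, 0, 0.045, 0, 0, 0], [0, 0, 0.045, 0, 0, 0], [0, 0, 0.045, 0, 0, 0], [0, 0, 0.035, 0, 0, 0], [0, 0, 0.025, 0, 0, 0], [0, 0, 0.02, 0, 0, 0]]' >/dev/null
python3 steer.py '[[0, 0, 0.01, 0, 0, 0], [0, 0, 0.008, 0, 0, 0], [0, 0, 0, 0, 0, 0], [0, 0, 0, 0, 0, 0]]'
python3 steer.py '[[0, 0, 0, 0, 0, 0], [0, 0, 0, 0, 0, 0], [0, 0, 0, 0, 0, 0], [0, 0, 0, 0, 0, 0], [0, 0, 0, 0, 0, 0], [0, 0, 0, 0, 0, 0]]' .03 30
python3 steer.py '[[0, 0, -0.02, 0, 0, 0], [0, 0, -0.03, 0, 0, 0], [0, 0, -0.04, 0, 0, 0], [0, 0, -0.04, 0, 0, 0], [0, 0, -0.04, 0, 0, 0], [0, 0, 0, 0, 0, 0]]' 
python3 -c "
from h import *
go([.5349,-.1103,.03],.229)"
```

```text
time: 5.0
position: [0.4881, 0.3423, 0.0172]
orientation: [[-0.202, 0.979, 0.001], [0.979, 0.202, 0.001], [0.0, 0.001, -1.0]]
ft_force: [-0.2, 1.3, 0.4]
grip_width: 0.0558
grasp_force: 0.0
time: 5.6
position: [0.4883, 0.3426, 0.0176]
orientation: [[-0.203, 0.979, 0.002], [0.979, 0.203, 0.001], [0.0, 0.002, -1.0]]
ft_force: [-0.6, -0.5, 6.3]
grip_width: 0.0385
grasp_force: 29.9
time: 6.2
position: [0.4908, 0.3442, 0.1929]
orientation: [[-0.203, 0.979, 0.01], [0.979, 0.203, 0.005], [0.003, 0.011, -1.0]]
ft_force: [1.6, 0.1, -0.2]
grip_width: 0.0385
grasp_force: 30.3
t 6.2 pos [0.4908 0.3442 0.1929] shift [-0.4545 -0.0507  0.1609] rot [ 0.0108 -0.003  -0.0248] w 0.0385 30.33 ft [ 1.62  0.13 -0.17] q [ 0.49  0.44 -0.14  0.98  0.    1.86]
```

```bash
python3 steer.py '[[-0.03, -0.005, 0, 0, 0, 0], [-0.045, -0.005, 0, 0, 0, 0], [-0.045, -0.005, 0, 0, 0, 0], [-0.045, -0.005, 0, 0, 0, 0], [-0.045, -0.005, 0, 0, 0, 0], [-0.045, -0.005, 0, 0, 0, -0.01], [-0.045, -0.005, 0, 0, 0, -0.015], [-0.045, -0.005, 0, 0, 0, 0]]' >/dev/null
python3 steer.py '[[-0.045, -0.005, 0, 0, 0, 0], [-0.04, -0.005, 0, 0, 0, 0], [-0.02, 0, 0, 0, 0, 0], [0, 0, 0, 0, 0, 0], [0, 0, 0, 0, 0, 0]]'
python3 -c "
from h import *
go(fx([.56763016,-.18481153,.22888904],[-.015,.083,.0262])[0],.229)"
```

```text
time: 7.5
position: [0.5333, -0.108, 0.1856]
orientation: [[-0.226, 0.974, -0.001], [0.974, 0.226, 0.001], [0.001, -0.001, -1.0]]
ft_force: [-0.2, 0.9, -0.3]
grip_width: 0.0384
grasp_force: 30.3
t 7.5 pos [ 0.5333 -0.108   0.1856] shift [0.0002 0.0011 0.1594] rot [-0.0008 -0.0011 -0.0009] w 0.0384 30.34 ft [-0.24  0.89 -0.26] q [-0.34  0.36 -0.29  0.92  0.    1.01]
```

```bash
python3 steer.py '[[0, 0, 0.03, 0, 0, 0], [0, 0, 0.03, 0, 0, 0], [0, 0, 0.03, 0, 0, 0], [0, 0, 0.025, 0, 0, 0], [0, 0, 0.02, 0, 0, 0], [0, 0, 0.015, 0, 0, 0], [0, 0, 0, 0, 0, 0], [0, 0, 0, 0, 0, 0]]'
python3 -c "
from h import *
go(fx([.56763016,-.18481153,.22888904],[-.015,.083,.0262])[0],.229)"
```

```text
time: 8.3
position: [0.5336, -0.1068, 0.0364]
orientation: [[-0.229, 0.974, -0.001], [0.974, 0.229, 0.001], [0.001, -0.001, -1.0]]
ft_force: [0.4, 0.7, -0.7]
grip_width: 0.0384
grasp_force: 30.3
t 8.3 pos [ 0.5336 -0.1068  0.0364] shift [-0.0007  0.0005  0.0102] rot [-0.0007 -0.0007  0.0017] w 0.0384 30.34 ft [ 0.41  0.67 -0.65] q [-0.33  0.54 -0.45  0.58  0.    1.01]
```

```bash
python3 steer.py '[[0, 0, 0.005, 0, 0, 0], [0, 0, 0.003, 0, 0, 0], [0, 0, 0.002, 0, 0, 0], [0, 0, 0, 0, 0, 0], [0, 0, 0, 0, 0, 0]]'
python3 steer.py '[[0, 0, 0, 0, 0, 0], [0, 0, 0, 0, 0, 0], [0, 0, 0, 0, 0, 0], [0, 0, 0, 0, 0, 0], [0, 0, 0, 0, 0, 0], [0, 0, 0, 0, 0, 0]]' .056
python3 steer.py '[[0, 0, -0.01, 0, 0, 0], [0, 0, -0.03, 0, 0, 0], [0, 0, -0.04, 0, 0, 0], [0, 0, -0.04, 0, 0, 0], [0, 0, -0.05, 0, 0, 0], [0, 0, -0.05, 0, 0, 0], [0, 0, -0.05, 0, 0, 0], [0, 0, -0.03, 0, 0, 0]]' 
python3 - <<'E'
from h import *
from bench import ctrl
p=[.56763016,-.18481153,.22888904]
c=ctrl.capture("top");pickle.dump(c,open("top1.pkl","wb"));cs=ctrl.capture("side");pickle.dump(cs,open("side1.pkl","wb"))
im=np.hstack([cv2.resize(c["image"][140:270,270:400],(390,390)),cv2.resize(cs["image"][200:330,220:350],(390,390))])
cv2.imwrite("pics/t2.png",im[:,:,::-1])
go([.5,-.1,.3],.229)
E
```

```text
time: 8.8
position: [0.5339, -0.1082, 0.0264]
orientation: [[-0.227, 0.974, 0.0], [0.974, 0.227, -0.0], [-0.0, 0.0, -1.0]]
ft_force: [-0.6, -0.2, -0.2]
grip_width: 0.0382
grasp_force: 30.3
time: 9.4
position: [0.5339, -0.1081, 0.0263]
orientation: [[-0.227, 0.974, 0.0], [0.974, 0.227, 0.0], [0.0, 0.0, -1.0]]
ft_force: [0.0, 0.3, 0.0]
grip_width: 0.0556
grasp_force: 0.0
time: 10.2
position: [0.5346, -0.1083, 0.3316]
orientation: [[-0.227, 0.974, 0.006], [0.974, 0.227, -0.002], [-0.003, 0.005, -1.0]]
ft_force: [0.7, -0.6, -0.7]
grip_width: 0.0561
grasp_force: 0.0
t 10.3 pos [ 0.5359 -0.1087  0.3324] shift [ 0.0168 -0.0332  0.032 ] rot [0.0084 0.0053 0.0001] w 0.0557 0.0 ft [ 0.3  -0.61 -0.14] q [-0.34  0.27 -0.03  1.26  0.    1.01]
```

View pics/t2.png

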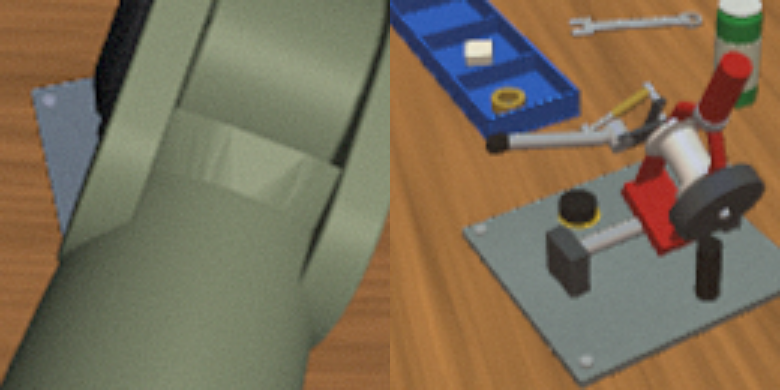

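The side view shows the pad lying flat on the spot at crop (578,205). Next I work out the kickstand arc.

```bash
cat >> h.py <<'E'
FX=[.56763016,-.18481153,.22888904]
def Rf(M): # fixture rot->world
    return (fx(FX,np.array(M).T)-[FX[0],FX[1],0]).T
def toolR(th): return Rf(np.array([[-np.cos(th),0,-np.sin(th)],[0,1,0],[np.sin(th),0,-np.cos(th)]]).T)
def push(k,s,th,press,tip,a=-.42):
    L=fr(ks([-.111*s,.03*s,.007-press],k),a); return fx(FX,L)[0]-tip*toolR(th)[:,2]
E
python3 - <<'E'
from h import *
from bench import ctrl
print(ctrl.tip_extent)
R=toolR(.4)
P=push(0,.8,.4,-.05,ctrl.tip_extent);go(P,R=R);print(R.round(3))
Q=P
for k in np.arange(0,1.21,.1):
    N=push(k,.8,.4,.003,ctrl.tip_extent);print(round(k,2),N.round(4),(R.T@(N-Q)).round(4));Q=N
E
```

```text
0.008
t 10.3 pos [ 0.5359 -0.1087  0.3324] shift [-0.0813 -0.0991  0.097 ] rot [-0.3112 -0.3031 -1.5476] w 0.0557 0.0 ft [ 0.3  -0.61 -0.14] q [-0.34  0.27 -0.03  1.26  0.    1.01]
[[-0.897 -0.227  0.379]
 [-0.209  0.974  0.088]
 [-0.389  0.    -0.921]]
0.0 [ 0.4538 -0.1897  0.1866] [0.0188 0.0216 0.0446]
0.1 [ 0.4531 -0.1861  0.1785] [0.0031 0.0036 0.0075]
0.2 [ 0.4532 -0.1824  0.1705] [0.0023 0.0036 0.0078]
0.3 [ 0.4541 -0.1785  0.1625] [0.0014 0.0035 0.008 ]
0.4 [ 0.4559 -0.1746  0.1548] [0.0006 0.0035 0.0082]
0.5 [ 0.4586 -0.1705  0.1473] [-0.0003  0.0033  0.0082]
0.6 [ 0.4621 -0.1665  0.1402] [-0.0012  0.0032  0.0082]
0.7 [ 0.4663 -0.1624  0.1335] [-0.0021  0.003   0.0081]
0.8 [ 0.4713 -0.1584  0.1274] [-0.0029  0.0028  0.0079]
0.9 [ 0.4769 -0.1545  0.1217] [-0.0037  0.0025  0.0077]
1.0 [ 0.4832 -0.1508  0.1167] [-0.0045  0.0022  0.0073]
1.1 [ 0.4901 -0.1472  0.1124] [-0.0052  0.0019  0.0069]
1.2 [ 0.4975 -0.1438  0.1087] [-0.0059  0.0016  0.0064]
```

```bash
python3 steer.py '[[0, 0, 0, -0.026, -0.0253, -0.129], [0, 0, 0, -0.026, -0.0253, -0.129], [0, 0, 0, -0.026, -0.0253, -0.129], [0, 0, 0, -0.026, -0.0253, -0.129], [0, 0, 0, -0.026, -0.0253, -0.129], [0, 0, 0, -0.026, -0.0253, -0.129], [0, 0, 0, -0.026, -0.0253, -0.129], [0, 0, 0, -0.026, -0.0253, -0.129]]' 0 20 >/dev/null
python3 steer.py '[[0, 0, 0, -0.026, -0.0253, -0.129], [0, 0, 0, -0.026, -0.0253, -0.129], [0, 0, 0, -0.026, -0.0253, -0.129], [0, 0, 0, -0.026, -0.0253, -0.129], [0, 0, 0, 0, 0, 0], [0, 0, 0, 0, 0, 0]]'
python3 -c "
from h import *
go(push(0,.8,.4,-.05,.008),R=toolR(.4))"
```

```text
time: 11.7
position: [0.5334, -0.1081, 0.3259]
orientation: [[-0.901, -0.224, 0.37], [-0.205, 0.975, 0.091], [-0.381, 0.007, -0.924]]
ft_force: [0.5, -0.2, -0.6]
grip_width: -0.0003
grasp_force: 0.0
t 11.7 pos [ 0.5334 -0.1081  0.3259] shift [ 0.1229 -0.0839  0.047 ] rot [ 0.005  -0.0087 -0.005 ] w -0.0003 0.0 ft [ 0.48 -0.2  -0.56] q [-0.47  0.03 -0.41  0.83  0.25 -0.66]
```

```bash
python3 steer.py '[[0.03, -0.016, 0, 0.005, -0.009, -0.005], [0.03, -0.016, 0, 0, 0, 0], [0.03, -0.018, 0.01, 0, 0, 0], [0.02, -0.018, 0.02, 0, 0, 0], [0.013, -0.016, 0.017, 0, 0, 0], [0, 0, 0, 0, 0, 0], [0, 0, 0, 0, 0, 0]]'
python3 -c "
from h import *
go(push(0,.8,.4,-.05,.008),R=toolR(.4))
go(push(0,.8,.4,.003,.008),R=toolR(.4))"
```

```text
time: 12.4
position: [0.4607, -0.2113, 0.2351]
orientation: [[-0.896, -0.229, 0.38], [-0.21, 0.974, 0.09], [-0.39, 0.001, -0.921]]
ft_force: [-0.3, 0.1, -0.1]
grip_width: 0.0001
grasp_force: 0.0
t 12.4 pos [ 0.4607 -0.2113  0.2351] shift [ 0.0017  0.001  -0.0006] rot [0.0012 0.0009 0.0014] w 0.0001 0.0 ft [-0.3   0.12 -0.06] q [-0.77  0.07 -0.61  0.68  0.34 -0.97]
t 12.4 pos [ 0.4607 -0.2113  0.2351] shift [0.0205 0.0226 0.044 ] rot [0.0012 0.0009 0.0014] w 0.0001 0.0 ft [-0.3   0.12 -0.06] q [-0.77  0.07 -0.61  0.68  0.34 -0.97]
```

```bash
python3 steer.py '[[0.007, 0.008, 0.014, 0, 0, 0], [0.007, 0.008, 0.014, 0, 0, 0], [0.0065, 0.0066, 0.016, 0, 0, 0], [0, 0, 0, 0, 0, 0]]'
python3 steer.py '[[0.003, 0.0036, 0.0075, 0, 0, 0], [0.0023, 0.0036, 0.0078, 0, 0, 0], [0.0014, 0.0035, 0.008, 0, 0, 0], [0.0006, 0.0035, 0.0082, 0, 0, 0], [0, 0, 0, 0, 0, 0]]'
python3 - <<'E'
from h import *
from bench import ctrl
cs=ctrl.capture("side")
cv2.imwrite("pics/s3.png",cv2.resize(cs["image"][160:330,180:360],None,fx=3,fy=3)[:,:,::-1])
go(push(.4,.8,.4,.003,.008),R=toolR(.4))
E
```

```text
time: 12.8
position: [0.4537, -0.1881, 0.1864]
orientation: [[-0.896, -0.231, 0.38], [-0.213, 0.973, 0.091], [-0.39, 0.0, -0.921]]
ft_force: [-0.7, 1.3, 1.3]
grip_width: 0.0002
grasp_force: 1.0
time: 13.3
position: [0.4555, -0.1742, 0.1535]
orientation: [[-0.896, -0.23, 0.379], [-0.212, 0.973, 0.09], [-0.389, 0.0, -0.921]]
ft_force: [-0.6, 0.5, 0.6]
grip_width: -0.0
grasp_force: 0.4
t 13.35 pos [ 0.4555 -0.1745  0.1539] shift [-0.0007 -0.0002 -0.0007] rot [ 0.0013 -0.0002  0.003 ] w 0.0001 0.46 ft [-0.68 -0.95  0.78] q [-0.72  0.12 -0.79  0.42  0.32 -0.91]
```

View pics/s3.png

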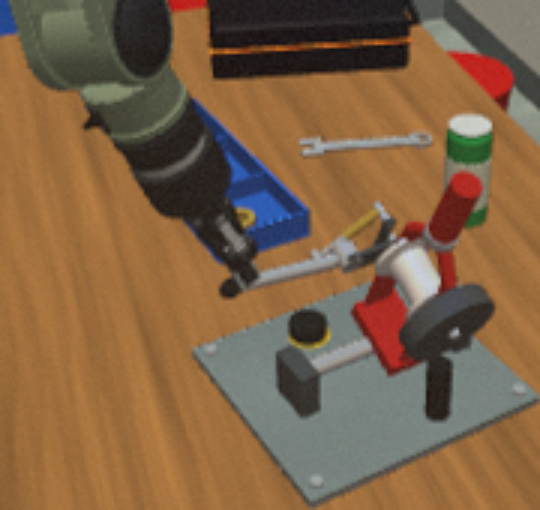

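The picture shows the fingertips at (245,280) on the leg just inside the foot, and the leg going down. I carry on along the arc.

```bash
python3 steer.py '[[-0.0003, 0.0033, 0.0082, 0, 0, 0], [-0.0012, 0.0032, 0.0082, 0, 0, 0], [-0.0021, 0.003, 0.0081, 0, 0, 0], [-0.0029, 0.0028, 0.0079, 0, 0, 0], [-0.0037, 0.0025, 0.0077, 0, 0, 0], [-0.0045, 0.0022, 0.0073, 0, 0, 0], [-0.0052, 0.0019, 0.0069, 0, 0, 0], [-0.0059, 0.0016, 0.0064, 0, 0, 0]]'
python3 steer.py '[[0, 0, 0, 0, 0, 0], [0, 0, 0, 0, 0, 0]]'
python3 - <<'E'
from h import *
from bench import ctrl
cs=ctrl.capture("side")
cv2.imwrite("pics/s4.png",cv2.resize(cs["image"][180:320,200:360],None,fx=3,fy=3)[:,:,::-1])
go(push(1.2,.8,.4,.003,.008),R=toolR(.4))
E
```

```text
time: 14.15
position: [0.4982, -0.1438, 0.1086]
orientation: [[-0.896, -0.23, 0.38], [-0.212, 0.973, 0.089], [-0.391, -0.001, -0.921]]
ft_force: [0.4, 0.3, -0.1]
grip_width: 0.0001
grasp_force: 0.0
time: 14.35
position: [0.4977, -0.144, 0.1089]
orientation: [[-0.896, -0.23, 0.38], [-0.212, 0.973, 0.089], [-0.39, -0.001, -0.921]]
ft_force: [-0.2, 0.2, 0.3]
grip_width: -0.0
grasp_force: 0.0
t 14.4 pos [ 0.4976 -0.1442  0.109 ] shift [0.0001 0.0004 0.0003] rot [0.0001 0.0013 0.0034] w -0.0002 0.0 ft [-0.69  0.03 -0.27] q [-0.59  0.24 -0.8   0.25  0.29 -0.78]
```

View pics/s4.png

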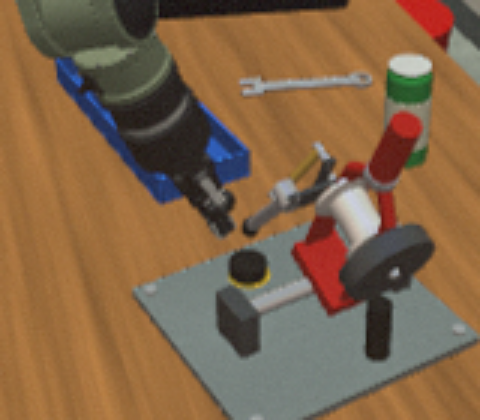

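Tip at crop (250,228), so about (283,256) in the image. I check this against the angle.

```bash
python3 - <<'E'
from h import *
c=pickle.load(open("side1.pkl","rb"))
for a in(-.42,-.35,-.25):
  for k in(0,.8,1,1.2,1.4,1.6):print(a,k,proj(c,fx(FX,fr(ks([-.111,.03,0],k),a))).round(0))
from bench import ctrl
c=ctrl.capture("side");cv2.imwrite("pics/s5.png",cv2.resize(c["image"][210:290,240:340],None,fx=6,fy=6)[:,:,::-1])
E
```

```text
-0.42 0 [[255. 248.]]
-0.42 0.8 [[261. 259.]]
-0.42 1 [[266. 260.]]
-0.42 1.2 [[271. 259.]]
-0.42 1.4 [[277. 258.]]
-0.42 1.6 [[283. 256.]]
-0.35 0 [[253. 247.]]
-0.35 0.8 [[261. 260.]]
-0.35 1 [[265. 260.]]
-0.35 1.2 [[271. 260.]]
-0.35 1.4 [[276. 259.]]
-0.35 1.6 [[283. 257.]]
-0.25 0 [[251. 246.]]
-0.25 0.8 [[260. 260.]]
-0.25 1 [[265. 262.]]
-0.25 1.2 [[270. 262.]]
-0.25 1.4 [[276. 260.]]
-0.25 1.6 [[282. 258.]]
```

View pics/s5.png

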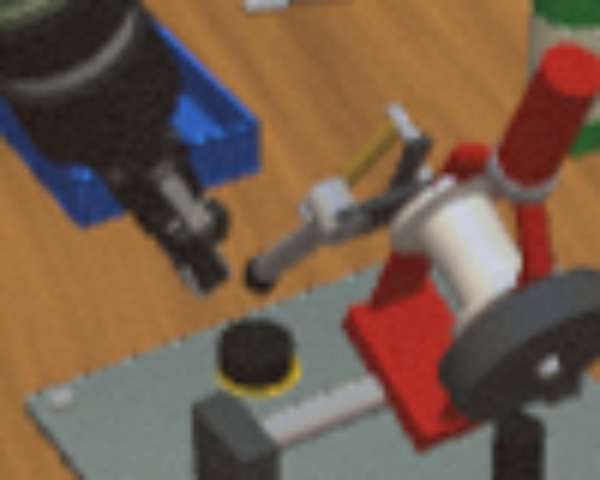

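The tip matches k = 1.6, so the stand is fully down. Now I retract and turn for the tube grasp.

```bash
python3 steer.py '[[0, 0, -0.03, 0, 0, 0], [0, 0, -0.05, 0, 0, 0], [0, 0, -0.05, 0, 0, 0], [0, 0, -0.05, 0, 0, 0], [0, 0, -0.05, 0, 0, 0], [0, 0, -0.02, 0, 0, 0], [0, 0, 0, 0, 0, 0]]' .06 30
cat >> h.py <<'E'
def gripR(a): c,s=np.cos(a),-np.sin(a); return Rf(np.array([[0,c,s],[1,0,0],[0,s,-c]]).T)
def gripP(a,r): return fx(FX,fr([.03,0,r],a))[0]
E
python3 -c "
from h import *
go(gripP(-.42,.32),R=gripR(-.42));print(gripP(-.42,.32))"
```

```text
time: 15.15
position: [0.4028, -0.1681, 0.3429]
orientation: [[-0.894, -0.228, 0.385], [-0.212, 0.974, 0.083], [-0.394, -0.007, -0.919]]
ft_force: [0.5, 0.1, -0.6]
grip_width: 0.0599
grasp_force: 0.0
t 15.15 pos [ 0.4028 -0.1681  0.3429] shift [-0.1687 -0.1843  0.08  ] rot [-0.0179  0.6501  1.6093] w 0.0599 0.0 ft [ 0.46  0.11 -0.63] q [-0.8  -0.16 -0.54  0.97  0.34 -0.99]
[ 0.62645384 -0.30508488  0.33718846]
```

```bash
python3 steer.py '[[0, 0, 0, -0.0015, 0.0542, 0.1341], [0, 0, 0, -0.0015, 0.0542, 0.1341], [0, 0, 0, -0.0015, 0.0542, 0.1341], [0, 0, 0, -0.0015, 0.0542, 0.1341], [0, 0, 0, -0.0015, 0.0542, 0.1341], [0, 0, 0, -0.0015, 0.0542, 0.1341]]' >/dev/null
python3 steer.py '[[0, 0, 0, -0.0015, 0.0542, 0.1341], [0, 0, 0, -0.0015, 0.0542, 0.1341], [0, 0, 0, -0.0015, 0.0542, 0.1341], [0, 0, 0, -0.0015, 0.0542, 0.1341], [0, 0, 0, -0.0015, 0.0542, 0.1341], [0, 0, 0, -0.0015, 0.0542, 0.1341], [0, 0, 0, 0, 0, 0], [0, 0, 0, 0, 0, 0]]'
python3 -c "
from h import *
go(gripP(-.42,.32),R=gripR(-.42))"
```

```text
time: 16.55
position: [0.4023, -0.1663, 0.338]
orientation: [[-0.209, 0.973, -0.099], [0.886, 0.231, 0.402], [0.414, -0.004, -0.91]]
ft_force: [-0.0, -0.2, 0.5]
grip_width: 0.06
grasp_force: 0.0
t 16.55 pos [ 0.4023 -0.1663  0.338 ] shift [-0.1701  0.186  -0.0773] rot [-0.0053 -0.007   0.0025] w 0.06 0.0 ft [-0.02 -0.23  0.5 ] q [-0.73  0.31 -0.05  1.57  0.24  0.57]
```

```bash
python3 steer.py '[[-0.02, 0.025, -0.025, 0, 0, 0], [-0.03, 0.032, -0.022, 0, 0, 0], [-0.035, 0.035, -0.015, 0, 0, 0], [-0.035, 0.035, -0.015, 0, 0, 0], [-0.03, 0.034, 0, 0, 0, 0], [-0.02, 0.025, 0, -0.005, -0.007, 0.0025], [0, 0, 0, 0, 0, 0], [0, 0, 0, 0, 0, 0]]'
python3 -c "
from h import *
go(gripP(-.42,.227),R=gripR(-.42))
go(gripP(-.42,.32),R=gripR(-.42))"
```

```text
time: 17.35
position: [0.6207, -0.3015, 0.3366]
orientation: [[-0.207, 0.974, -0.095], [0.889, 0.227, 0.398], [0.409, -0.002, -0.912]]
ft_force: [-0.7, -0.7, 0.0]
grip_width: 0.0599
grasp_force: 0.0
t 17.35 pos [ 0.6207 -0.3015  0.3366] shift [-0.0042  0.005   0.0905] rot [-0.0018 -0.0015 -0.0005] w 0.0599 0.0 ft [-0.67 -0.68  0.02] q [-0.67  0.97  1.1   2.04  0.26  0.63]
t 17.35 pos [ 0.6207 -0.3015  0.3366] shift [-0.0041  0.0048 -0.0025] rot [-0.0018 -0.0015 -0.0005] w 0.0599 0.0 ft [-0.67 -0.68  0.02] q [-0.67  0.97  1.1   2.04  0.26  0.63]
```

```bash
python3 steer.py '[[-0.0042, 0.005, 0, 0, 0, 0], [0, 0, 0.02, 0, 0, 0], [0, 0, 0.02, 0, 0, 0], [0, 0, 0.02, 0, 0, 0], [0, 0, 0.015, 0, 0, 0], [0, 0, 0.015, 0, 0, 0], [0, 0, 0, 0, 0, 0], [0, 0, 0, 0, 0, 0]]'
python3 - <<'E'
from h import *
from bench import ctrl
go(gripP(-.42,.227),R=gripR(-.42))
cs=ctrl.capture("side");cv2.imwrite("pics/s6.png",cv2.resize(cs["image"][150:310,220:400],None,fx=3,fy=3)[:,:,::-1])
E
```

```text
time: 18.15
position: [0.6167, -0.2681, 0.2586]
orientation: [[-0.207, 0.974, -0.09], [0.89, 0.226, 0.395], [0.405, 0.001, -0.914]]
ft_force: [0.2, -0.0, 0.2]
grip_width: 0.0601
grasp_force: 0.0
t 18.15 pos [ 0.6167 -0.2681  0.2586] shift [-0.0029  0.001   0.0056] rot [ 0.0019  0.0025 -0.0006] w 0.0601 0.0 ft [ 0.17 -0.02  0.18] q [-0.64  0.83  0.64  1.7   0.27  0.66]
```

View pics/s6.png

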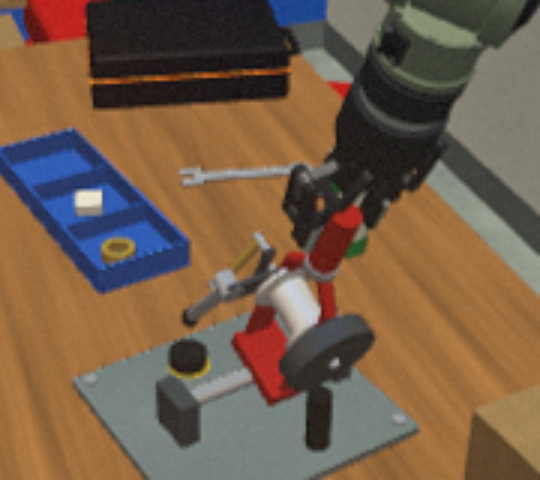

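The fingers stand either side of the tube top (about (345,215)), and the stand is still down. I trim the position, close, and check the force.

```bash
python3 steer.py '[[-0.0029, 0.001, 0.0056, 0.002, 0.0025, 0], [0, 0, 0, 0, 0, 0]]'
python3 steer.py '[[0, 0, 0, 0, 0, 0], [0, 0, 0, 0, 0, 0], [0, 0, 0, 0, 0, 0], [0, 0, 0, 0, 0, 0], [0, 0, 0, 0, 0, 0], [0, 0, 0, 0, 0, 0], [0, 0, 0, 0, 0, 0]]' .015 40
python3 steer.py '[[0.0068, 0, 0.0001, 0, -0.03, 0], [0.0068, 0, 0.0001, 0, -0.03, 0], [0.0068, 0, 0.0001, 0, -0.03, 0], [0.0068, 0, 0.0001, 0, -0.03, 0], [0, 0, 0, 0, 0, 0]]'
python3 -c "
from h import *
go(gripP(-.30,.227),R=gripR(-.30))"
```

```text
time: 18.4
position: [0.6187, -0.2692, 0.2487]
orientation: [[-0.205, 0.974, -0.094], [0.889, 0.226, 0.398], [0.41, -0.002, -0.912]]
ft_force: [-0.1, 0.5, -0.1]
grip_width: 0.0594
grasp_force: 0.0
time: 19.1
position: [0.6183, -0.2692, 0.2489]
orientation: [[-0.205, 0.974, -0.095], [0.889, 0.226, 0.398], [0.409, -0.003, -0.912]]
ft_force: [-3.8, -1.5, 0.7]
grip_width: 0.027
grasp_force: 40.0
time: 19.6
position: [0.6122, -0.2432, 0.2593]
orientation: [[-0.216, 0.974, -0.07], [0.931, 0.227, 0.287], [0.296, -0.004, -0.955]]
ft_force: [-4.4, -2.7, -0.0]
grip_width: 0.0268
grasp_force: 43.0
t 19.6 pos [ 0.6122 -0.2432  0.2593] shift [ 0.0006 -0.0002 -0.0025] rot [-0.0034 -0.0003 -0.0007] w 0.0268 43.04 ft [-4.42 -2.67 -0.02] q [-0.58  0.7   0.44  1.53  0.2   0.74]
```

```bash
python3 steer.py '[[0.0068, 0, 0, 0, -0.03, 0], [0.0068, 0, 0, 0, -0.03, 0], [0.0068, 0, 0, 0, -0.03, 0], [0.0068, 0, 0, 0, -0.03, 0], [0.0068, 0, 0, 0, -0.03, 0], [0.0068, 0, 0, 0, -0.03, 0], [0, 0, 0, 0, 0, 0]]'
python3 steer.py '[[0.0068, 0, 0, 0, -0.03, 0], [0.0068, 0, 0, 0, -0.03, 0], [0.0068, 0, 0, 0, -0.03, 0], [0.005, 0, 0, 0, -0.02, 0], [0.0023, 0, 0, 0, -0.01, 0], [0, 0, 0, 0, 0, 0], [0, 0, 0, 0, 0, 0], [0, 0, 0, 0, 0, 0]]'
python3 - <<'E'
from h import *
from bench import ctrl
go(gripP(0,.227),R=gripR(0))
cs=ctrl.capture("side");cv2.imwrite("pics/s7.png",cv2.resize(cs["image"][150:310,220:400],None,fx=4,fy=3.75)[:,:,::-1])
for a in(-.07,0,.07):print(a,proj(cs,fx(FX,fr(np.array([[-.02-.003,.08,-.001],[.03,0,.258],[.03,0,.175]]),a))).round(0).tolist())
E
```

```text
time: 20.3
position: [0.6031, -0.2042, 0.268]
orientation: [[-0.225, 0.974, -0.031], [0.967, 0.227, 0.117], [0.121, -0.004, -0.993]]
ft_force: [-4.8, -2.6, -0.9]
grip_width: 0.027
grasp_force: 43.0
time: 21.1
position: [0.5971, -0.1786, 0.2697]
orientation: [[-0.226, 0.974, -0.004], [0.974, 0.226, 0.001], [0.002, -0.004, -1.0]]
ft_force: [-4.2, -2.6, 0.5]
grip_width: 0.0272
grasp_force: 43.0
t 21.1 pos [ 0.5971 -0.1786  0.2697] shift [ 0.0006 -0.0001 -0.0023] rot [-0.0038 -0.0018 -0.0012] w 0.0272 43.02 ft [-4.17 -2.58  0.5 ] q [-0.41  0.45  0.08  1.2  -0.    0.93]
-0.07 [[280.0, 262.0], [315.0, 199.0], [313.0, 225.0]]
0 [[280.0, 264.0], [311.0, 196.0], [311.0, 222.0]]
0.07 [[280.0, 265.0], [307.0, 193.0], [308.0, 221.0]]
```

View pics/s7.png

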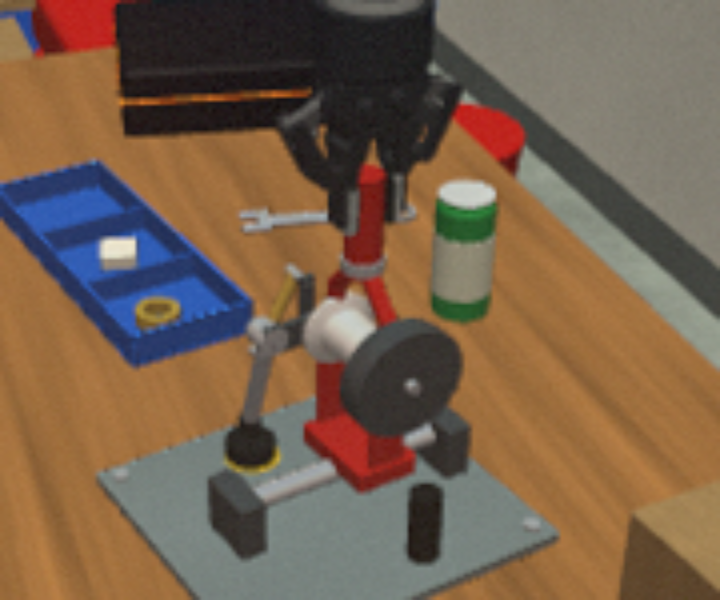

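The frame is upright in the gripper: tube top at (313,196), predicted (311,196). The stand is down and the pad is on the spot, so I hand in.

```bash
python3 -c "
from bench import ctrl
print(ctrl.hand_in())"
```

```text
the job is handed in; nothing more can be done
None
```

I handed the job in at about 21 s on the robot's clock: pad flat on the yellow spot, kickstand fully down, and frame held upright by its seat tube, all as seen in the last side view. The judge's result was not shown.

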